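# Lay out the stripped mincer's parts in the parts tray

## Task

Lay the four washed parts of the mincer in the blue tray: the worm lying down in the long bay, and in the row of three short bays, starting at the end with the handle, first the four-armed knife (hub up), then the hole plate, then the ring with lugs. Each part must end lying flat on the floor of its bay, set down and not dropped. Leave the plain disc and the smooth ring, which belong to another machine, and the jar and scoop where they are.

Things in the scene. Friction and masses are not known exactly. Their poses are not given: they have to be found in the camera images.
- tray: Blue open tray, fixed, any yaw, 226 (x) by 286 (y) by 22 mm. Origin: centre of underside, z up. Floor top at z = 4; walls and partitions 4 thick, 22 high. Steel handle sticks out 32 at the +y end. Long bay: 90 (x) by 278 (y) inside, centre x = 64, y = 0. Row of three short bays, each 124 (x) by 90 (y) inside, centres x = -47, y = 94 (next to the handle), 0 (middle), -94 (far end).
- worm: Steel feed worm, 110 mm long, lying down: a screw flight of diameter 34 from x = -33 to 40, a square drive block 34 by 34 by 22 long at the -x end, a thin nose of diameter 14 at the +x end. Origin on its axis, in the middle of its length, 17 above what it lies on; its x axis runs along the worm. Mass centre within 8 of the origin. About 0.35 kg.
- knife: Mincer knife, steel: a cross of four arms, 60 mm from tip to tip, each 11 wide and 8 high, lying flat, with a round hub of diameter 30 in the middle that rises to 24 above the underside. Origin: centre of the underside, z up along the hub, x and y along the arms. About 0.09 kg.
- hole_plate: Mincer hole plate, round steel disc of diameter 54 mm, 9 mm thick, with sixteen dark round holes showing on both faces, lying flat. Origin at its centre, mid-thickness; z is its axis. About 0.13 kg.
- lugged_ring: Ring nut of the mincer, steel ring of outer diameter 58 mm, inner diameter 44, height 24, with four lugs 12 wide and 20 high that stand out on the outside to 37 from the axis, on its +x, -x, +y and -y sides (grip it between the lugs). Lies flat. Origin on its axis at mid-height; z is its axis. About 0.2 kg.
- plain_disc: Look-alike that does not belong: solid steel disc of diameter 54 mm, 9 mm thick, no holes, lying flat. Origin at its centre, mid-thickness.
- smooth_ring: Look-alike that does not belong: steel ring of outer diameter 58 mm, inner diameter 44, height 24, smooth outside, no lugs, lying flat. Origin on its axis at mid-height.
- jar: Bystander: white salt jar with a steel cap, diameter 64 mm, 70 mm high, standing on the far side of the table. Origin: centre of its underside.
- scoop: Bystander: steel salt scoop with a white handle, about 185 mm long, 55 wide, 30 high, lying on the far side of the table. Origin on its underside, near the back of the blade; x points to the open end.
Things that resemble listed ones, but are neither listed nor needed, are in the scene too. What is shaped like the hole_plate but green is not meant.

How it is judged:
At the end, for the whole second after the job is handed in: Worm in the long bay, knife (hub up), plate, lugged ring in the short bays from the handle, flat on the floor (height 4 mm, tilt 0.12 rad), centres within 15 to 38 mm of the bay's (worm 90 lengthwise), released, at rest; disc and ring moved under 15 mm, jar, scoop under 25 mm (x of worm in the frame of tray between 0.034 and 0.094 m and y of worm in the frame of tray between -0.09 and 0.09 m and z of worm in the frame of tray between 0.017 and 0.025 m and angle between the x axis of worm and the z axis of tray, either way round above 1.45 rad and x of knife in the frame of tray between -0.085 and -0.009 m and y of knife in the frame of tray between 0.073 and 0.115 m and z of knife in the frame of tray between 0 and 0.008 m and angle between knife's own z axis and vertical below 0.12 rad and x of hole_plate in the frame of tray between -0.084 and -0.01 m and y of hole_plate in the frame of tray between -0.02 and 0.02 m and z of hole_plate in the frame of tray between 0.0045 and 0.0125 m and angle between the z axis of each of hole_plate, lugged_ring and the z axis of tray, either way round below 0.12 rad and x of lugged_ring in the frame of tray between -0.079 and -0.015 m and y of lugged_ring in the frame of tray between -0.109 and -0.079 m and z of lugged_ring in the frame of tray between 0.012 and 0.02 m and linear speed of each of worm, knife, hole_plate, lugged_ring below 0.02 m/s and angular speed of each of worm, knife, hole_plate, lugged_ring below 0.2 rad/s and distance of each of plain_disc, smooth_ring from where it was at the start of the episode below 0.015 m and distance of each of jar, scoop from where it was at the start of the episode below 0.025 m); the robot touches nothing.
It fails at once if the plain disc or the smooth ring is moved more than 15 mm (distance of any of plain_disc, smooth_ring from where it was at the start of the episode above 0.015 m).
It fails at once if the jar or scoop is moved more than 25 mm (distance of any of jar, scoop from where it was at the start of the episode above 0.025 m).
It fails at once if a part is dropped or thrown: it goes faster than 0.8 m/s within 45 mm of the table top ((height (world z) of worm below 0.045 m and linear speed of worm above 0.8 m/s) or (height (world z) of knife below 0.045 m and linear speed of knife above 0.8 m/s) or (height (world z) of hole_plate below 0.045 m and linear speed of hole_plate above 0.8 m/s) or (height (world z) of lugged_ring below 0.045 m and linear speed of lugged_ring above 0.8 m/s)).
It also fails if it takes over 96 s, if anything falls off the work surface, if the arm or the gripper's body presses on something with over 40 N, if the wrist force passes 120 N, or if a joint passes its speed limit or range.

## Robot

A 6-joint arm with a two-finger parallel gripper is mounted at the origin on the work surface. World frame = base frame: x ahead of the robot, y to its left, z up, the work surface at z = 0. Lengths are in m, angles in rad, forces in N, time in s.
With the tool pointing down it reaches from about 0.35 to 0.8 m from the base axis. Payload 7.3 kg.
Tool frame: the origin (TCP) lies on the centre line of the jaws, within the pads' length; the fingertips stand ahead of it and the grasp point (between the pads) lies 8 mm behind it (manip.finger_overhang is the z of the fingertips in the tool frame, in m); z points along the fingers, y is the line along which they close (so a half turn about z gives the same grasp; the last joint's range is limited). The gripper opens to 85 mm and grips with 20 to 120 N. Pads are 22 mm wide; open, the fingers measure 114 mm over their backs; the gripper's body (76 mm by 85 mm) begins 54 mm behind the grasp point. The pads swing forward as they close: fully open they stand 13 mm farther back than shut.
Start: joints at [-1.455, 0.342, 1.524, -0, 1.275, -0.146], TCP at [0.136, -0.507, 0.242] pointing down, gripper open.
Joint ranges: [-2.53, 2.53], [-0.77, 2.02], [0.04, 2.7], [-1, 4.14], [0.28, 2.66], [-3.11, 3.11]. Speed limits (rad/s): [2.57, 2.57, 3.14, 3.14, 3.14, 3.14].

## Interface

Orientations are given as a rotation vector (axis times angle).
In Python, from bench import manip gives the robot as it stands.
- The arm moves only by the tool servo_tool, never from a script. Its argument "deltas" is a list of rows, each a list of 2 entries, a list of its own where there are three numbers: the shift along the tool's x, y, z in m, then the turn, a rotation vector about the tool's x, y, z in degrees. A call has 1 to 10 rows; each row is the pose to reach, as a shift and turn from the pose commanded when the call began, along the tool's axes at that moment; what a row does not reach only later rows make up. A row lasts 1/10 s, in which the tool goes at most 50 mm and 8.59 degrees, less where a joint would pass 70% of its speed; a pose out of reach is approached as far as the arm can. A call with a gripper value outside its range is refused whole. "hand" is the finger opening in m, from 0 to 0.0854, set as the call begins (left out, the last holds). The fingers move at their own pace and stop on an object; the grip force is fixed at half the most. Time passes only in rows, so rows that repeat a pose let the fingers close. It gives the time, the measured TCP pose, the force, the opening and the grip force at its end, in the units of the state.
- manip.get_obs(): the state, without advancing time (a new reading comes with each control period).
- manip.read_camera(name): name is "scene" or "top" or "wrist"; returns a dict with "img" (400x640x3 uint8, red, green, blue), "fovy" (degrees; the focal length in pixels is half the picture's height over the tangent of half this angle, whatever the lens; pixels are square), "cx", "cy" (the principal point, pixels), "dist" ([k1, k2, p1, p2, k3] as OpenCV has them; the pictures are not rectified), "eye" and "attitude" of the camera in the world; the wrist camera has in their place "mount" (4x4, takes a point from camera to tool coordinates, whose origin is the TCP and whose axes are the flange's). Camera axes: x right, y up, looking along -z (the intrinsics and any distortion apply to the point x, -y, -z); pixel columns grow to the right and rows downward; lengths in m; the calibration is good to about 2 mm. A picture is of the moment at which its call begins: read the wrist's pose just before it. There is no depth.
- manip.finish_job(): hands the job in; it is judged then, once.
Trained networks look in the newest picture that a camera, given by its name, has taken for a name from the list of things; names that differ only in an ending like _2 or _b are one class to them, and where a whole thing is asked for, a point or a joint stands for the part that bears it (a point fixed in the world has none). Each returns a list of dicts, best first, with "p" (0 to 1); they miss things now and then, are a little off and sometimes report something else, mostly with a low value. They report only what shows in the picture. A call takes as long as a camera call. They do not tell look-alikes from the thing itself.
- manip.spot_in(label, camera): "rect" ([left, top, right, bottom] in pixels, round what is visible of it).
The state is a dict: "t": time; "joints": joint angles; "qvel": joint speeds; "effort": joint torques, N m; "tool_pos": TCP position; "tcp_rot": TCP orientation; "ft_force": force on the tool from outside, world axes, zero at the start; "moment": the same for the moment, N m; "width": finger opening in m; "gripper_force": force on a finger pad.
Only numpy, scipy, OpenCV 4.12 (cv2) and the standard library are available. Lean on these libraries where they do the work, as an engineer would, in place of code of your own. Each camera call takes 0.05 s, during which the arm holds its last target. There are 200 camera calls.

## Working session

There is one attempt and no reset: what is moved stays moved. The work goes in short steps, Python scripts to look and compute and a tool call to move; the robot and the scene stay as the last step left them, time stands still between calls to the robot, and variables do not carry over. Pictures are saved under pics/ and viewed, at most 14 in all, crops included, and the job is handed in when it is done.

Besides the shell and the picture viewer there is one more tool, called after "Request:" by a JSON object that holds its "name" and its "arguments", one argument or row to a line. servo_tool: Moves the arm, as the interface text tells. Its arguments: {"type":"object","properties":{"deltas":{"type":"array","items":{"type":"array"}},"hand":{"type":"number"}},"required":["deltas"]}

```bash
mkdir -p pics; ls
cat > h.py <<'E'
import numpy as np, cv2
from scipy.spatial.transform import Rotation as R
from bench import manip
def cam(n):
    o=manip.get_obs(); c=manip.read_camera(n); c['o']=o; return c
def pose(c):
    if 'mount' in c:
        T=np.eye(4);T[:3,:3]=R.from_rotvec(c['o']['tcp_rot']).as_matrix();T[:3,3]=c['o']['tool_pos']
        T=T@np.array(c['mount']);return T[:3,3],T[:3,:3]
    a=np.array(c['attitude'],float)
    A=a if a.shape==(3,3) else (R.from_rotvec(a).as_matrix() if a.size==3 else R.from_quat(a).as_matrix())
    return np.array(c['eye']),A
def K(c):
    f=200/np.tan(np.radians(c['fovy'])/2);return np.array([[f,0,c['cx']],[0,f,c['cy']],[0,0,1.]])
def p2w(c,uv,z):
    e,A=pose(c);q=cv2.undistortPoints(np.array(uv,float).reshape(-1,1,2),K(c),np.array(c['dist'],float)).reshape(-1,2)
    d=np.c_[q[:,0],-q[:,1],-np.ones(len(q))]@A.T
    return e+d*((z-e[2])/d[:,2])[:,None]
def w2p(c,P):
    e,A=pose(c);q=(np.atleast_2d(P)-e)@A;q=q*[1,-1,-1]
    return cv2.projectPoints(q,np.zeros(3),np.zeros(3),K(c),np.array(c['dist'],float))[0].reshape(-1,2)
def save(c,f,crop=None,s=1):
    im=c['img'][...,::-1]
    if crop: im=im[crop[1]:crop[3],crop[0]:crop[2]]
    cv2.imwrite('pics/'+f,cv2.resize(im,None,fx=s,fy=s,interpolation=cv2.INTER_CUBIC))
E
python3 - <<'E'
from h import *
print(manip.finger_overhang)
c=cam('top');print(c['eye'],c['attitude'],c['fovy'],c['dist']);save(c,'top.png',s=1.25)
for n in ['tray','worm','knife','hole_plate','lugged_ring','plain_disc','smooth_ring','jar','scoop']:
    for d in manip.spot_in(n,'top')[:4]:
        r=d['rect'];m=[(r[0]+r[2])/2,(r[1]+r[3])/2];print(n,round(d['p'],2),np.round(r),p2w(c,m,.01)[0].round(3))
c=cam('wrist');print(np.round(c['mount'],3));np.save
E
```

```text
pics
0.011
[0.37293162 0.01784617 0.90415864] [ 0.08228475 -0.1218797  -1.53672971] 57.543350404677135 [0.00677939 0.         0.         0.         0.        ]
tray 0.65 [257. 109. 397. 250.] [ 0.543 -0.008  0.01 ]
worm 0.9 [468. 203. 508. 234.] [ 0.46  -0.411  0.01 ]
worm 0.25 [258. 105. 398. 248.] [ 0.551 -0.01   0.01 ]
hole_plate 0.91 [196. 282. 217. 304.] [0.26  0.269 0.01 ]
hole_plate 0.76 [193. 241. 218. 264.] [0.356 0.279 0.01 ]
hole_plate 0.71 [447. 156. 473. 183.] [ 0.582 -0.345  0.01 ]
hole_plate 0.55 [189. 201. 213. 224.] [0.452 0.296 0.01 ]
lugged_ring 0.65 [182. 144. 208. 170.] [0.59  0.322 0.01 ]
plain_disc 0.84 [146. 199. 168. 224.] [0.451 0.402 0.01 ]
smooth_ring 0.69 [446. 154. 469. 179.] [ 0.588 -0.337  0.01 ]
jar 0.72 [428.  90. 460. 120.] [ 0.75  -0.307  0.01 ]
scoop 0.66 [185.  60. 214. 141.] [0.736 0.321 0.01 ]
[[ 0.     0.946  0.325  0.084]
 [ 1.    -0.    -0.     0.   ]
 [-0.     0.325 -0.946 -0.131]
 [ 0.     0.     0.     1.   ]]
```

View pics/top.png

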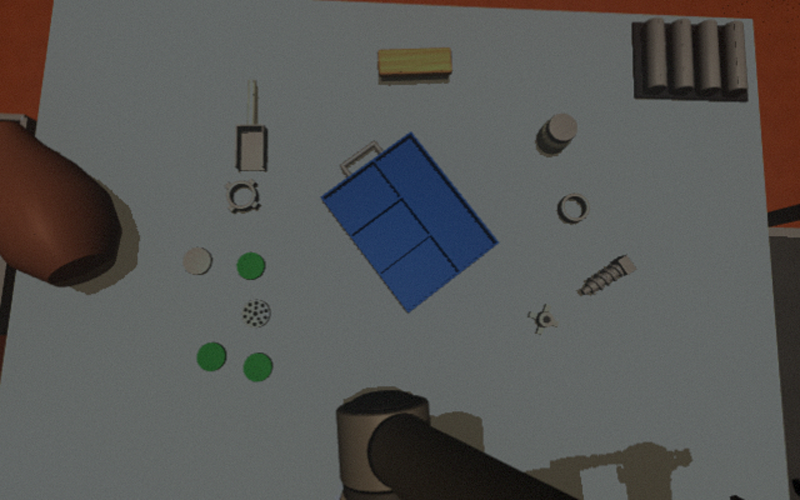

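The upscaled (1.25x) picture shows the knife at (543,319), worm (607,275), smooth ring (573,208), jar (560,130), lugged ring (243,195), hole plate with dark holes (256,313), plain disc (197,261) and green discs at (250,265), (211,356), (258,366). The tray handle is at its upper-left end (362,157), with the long bay on the upper-right side.

```bash
cat >> h.py <<'E'
def go(x,y,z,yaw):
    """print shift & turn in tool axes to reach tool-down pose; yaw = world angle of jaw line (mod 180), nearest"""
    o=manip.get_obs();A=R.from_rotvec(o['tcp_rot']);M=A.as_matrix()
    y0=np.arctan2(M[1,1],M[0,1])
    opts=[]
    for k in range(-2,3):
        a=np.radians(yaw)+k*np.pi
        Y=np.array([np.cos(a),np.sin(a),0]);Z=np.array([0,0,-1.]);X=np.cross(Y,Z)
        r=(A.inv()*R.from_matrix(np.c_[X,Y,Z])).as_rotvec(degrees=True);opts.append((np.linalg.norm(r),r))
    opts.sort(key=lambda t:t[0])
    s=M.T@(np.array([x,y,z])-o['tool_pos'])
    print('t',round(o['t'],2),'pos',np.round(o['tool_pos'],4),'jaw yaw',round(np.degrees(y0),1),'J6',round(o['joints'][5],2),'J1',round(o['joints'][0],2),'w',round(o['width'],4))
    print('  shift',s.round(4),'turn',opts[0][1].round(1),'alt',opts[1][1].round(1))
E
python3 - <<'E'
from h import *
c=cam('top')
hsv=cv2.cvtColor(c['img'],cv2.COLOR_RGB2HSV)
m=cv2.inRange(hsv,(100,120,30),(130,255,255))
n,l,st,ce=cv2.connectedComponentsWithStats(cv2.morphologyEx(m,cv2.MORPH_CLOSE,np.ones((5,5))))
i=1+np.argmax(st[1:,4]);ct=max(cv2.findContours((l==i).astype('uint8'),0,1)[0],key=len).reshape(-1,2)
P=p2w(c,ct,.022)[:,:2]
print(cv2.minAreaRect((P*1000).astype('float32')))
for n,u,z in [('handle',(362,157),.01),('knife',(543,319),.012),('worm',(607,275),.017),('plate',(256,313),.009),('lring',(243,195),.02),('sring',(573,208),.02),('pdisc',(197,261),.009),('green',(250,265),.009)]:
    print(n,p2w(c,[np.array(u)/1.25],z)[0].round(3))
go(.40,-.30,.2,-15)
E
```

```text
((551.523681640625, -8.623519897460938), (284.63275146484375, 225.66146850585938), 39.1285285949707)
handle [0.68 0.09 0.01]
knife [ 0.365 -0.276  0.012]
worm [ 0.455 -0.403  0.017]
plate [0.36  0.281 0.009]
lring [0.589 0.32  0.02 ]
sring [ 0.587 -0.336  0.02 ]
pdisc [0.457 0.402 0.009]
green [0.452 0.299 0.009]
t 0.6 pos [ 0.1359 -0.5071  0.2423] jaw yaw -75.0 J6 -0.15 J1 -1.45 w 0.0854
  shift [ 0.3087 -0.1317  0.0423] turn [  0.   0. -60.] alt [  0.   0. -60.]
```

```bash
python3 -c "
from h import *
go(.40,-.33,.2,-75)"
```

```text
t 0.6 pos [ 0.1359 -0.5071  0.2423] jaw yaw -75.0 J6 -0.15 J1 -1.45 w 0.0854
  shift [ 0.3009 -0.1027  0.0423] turn [0. 0. 0.] alt [0. 0. 0.]
```

Request:
{"name": "servo_tool", "arguments": {
  "deltas": [
    [[0.1, -0.034, 0.014], [0, 0, 0]],
    [[0.2, -0.068, 0.028], [0, 0, 0]],
    [[0.3, -0.102, 0.042], [0, 0, 0]],
    [[0.3, -0.102, 0.042], [0, 0, 0]],
    [[0.3, -0.102, 0.042], [0, 0, 0]],
    [[0.3, -0.102, 0.042], [0, 0, 0]],
    [[0.3, -0.102, 0.042], [0, 0, 0]],
    [[0.3, -0.102, 0.042], [0, 0, 0]],
    [[0.3, -0.102, 0.042], [0, 0, 0]],
    [[0.3, -0.102, 0.042], [0, 0, 0]]
  ]
}}

```text
t: 1.6
tool_pos: [0.3985, -0.3318, 0.2005]
tcp_rot: [3.114, 0.408, -0.0]
ft_force: [0.8, -0.7, 0.1]
width: 0.085
gripper_force: 0.0
```

Run:
```python
from h import *
c=cam('wrist');save(c,'w1.png',s=1.25)
import pickle;pickle.dump(c,open('w1.pkl','wb'))
for n in ['knife','worm']:
    for d in manip.spot_in(n,'wrist')[:3]:
        r=d['rect'];m=[(r[0]+r[2])/2,(r[1]+r[3])/2];print(n,round(d['p'],2),np.round(r),p2w(c,m,.012)[0].round(3))
go(.4,-.33,.2,-75)
```

```text
knife 0.63 [234. 164. 289. 217.] [ 0.367 -0.281  0.012]
worm 0.7 [348. 102. 474. 170.] [ 0.456 -0.406  0.012]
t 1.75 pos [ 0.3985 -0.3319  0.2006] jaw yaw -75.1 J6 0.47 J1 -0.84 w 0.0854
  shift [ 0.002  -0.0014  0.0006] turn [ 0.  -0.  -0.1] alt [ 0.  -0.  -0.1]
```

View pics/w1.png

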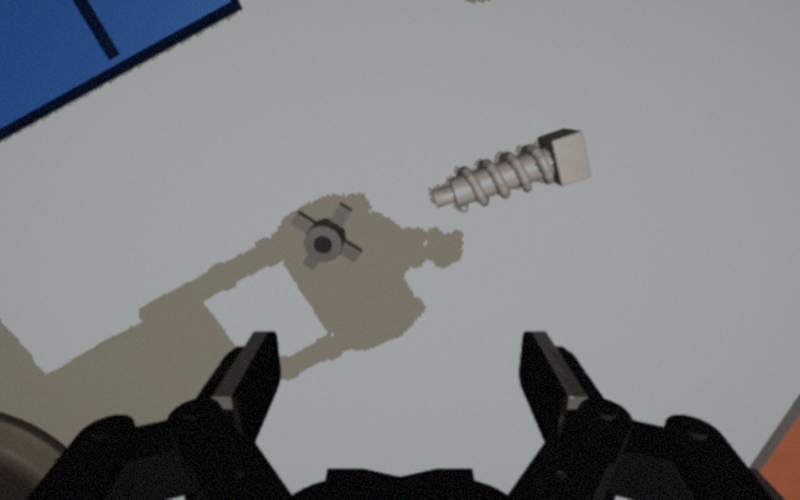

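The wrist picture shows the knife hub up at about (323,241), with arm tips near (346,207), (361,254), (298,216), (303,268). The worm's nose is at (433,196) and the top face of its drive block is centred at (572,157).

Run:
```python
from h import *
import pickle;c=pickle.load(open('w1.pkl','rb'))
print('hub',p2w(c,[[323/1.25,242/1.25]],.024).round(4))
T=p2w(c,np.array([[346,207],[361,254],[303,268],[298,216]])/1.25,.008);print(T.round(4),np.degrees(np.arctan2(*(T[0]-T[2])[1::-1])),np.degrees(np.arctan2(*(T[1]-T[3])[1::-1])))
n=p2w(c,[[433/1.25,196/1.25]],.017)[0];b=p2w(c,[[572/1.25,157.5/1.25]],.034)[0];b[2]=.017
u=n-b;L=np.linalg.norm(u);u/=L;print('worm',n,b,L,np.degrees(np.arctan2(u[1],u[0])),'centre',(b+u*44),(n-u*55))
```

```text
hub [[ 0.3674 -0.2802  0.024 ]]
[[ 0.3945 -0.2903  0.008 ]
 [ 0.3594 -0.3106  0.008 ]
 [ 0.3352 -0.2673  0.008 ]
 [ 0.3776 -0.2552  0.008 ]] -21.175414575498024 -108.19931184711376
worm [ 0.4220966  -0.35240871  0.017     ] [ 0.47633924 -0.43586201  0.017     ] 0.09953248613207089 123.02290051521905 centre [-2.35025255e+01  3.64560618e+01  1.70000000e-02] [ 3.03956776e+01 -4.64673135e+01  1.70000000e-02]
```

```bash
python3 -c "
from h import *
go(.367,-.280,.02,-65)"
```

```text
t 1.75 pos [ 0.3985 -0.3319  0.2006] jaw yaw -75.1 J6 0.47 J1 -0.84 w 0.0854
  shift [-0.0171 -0.0583  0.1805] turn [  0.   -0.  -10.1] alt [  0.   -0.  -10.1]
```

Request:
{"name": "servo_tool", "arguments": {
  "deltas": [
    [[-0.008, -0.029, 0.04], [0, 0, -5]],
    [[-0.017, -0.058, 0.08], [0, 0, -10]],
    [[-0.017, -0.058, 0.12], [0, 0, -10]],
    [[-0.017, -0.058, 0.15], [0, 0, -10]],
    [[-0.017, -0.058, 0.17], [0, 0, -10]],
    [[-0.017, -0.058, 0.18], [0, 0, -10]],
    [[-0.017, -0.058, 0.18], [0, 0, -10]],
    [[-0.017, -0.058, 0.18], [0, 0, -10]]
  ],
  "hand": 0.06
}}

```text
t: 2.55
tool_pos: [0.3681, -0.28, 0.021]
tcp_rot: [3.066, 0.679, 0.001]
ft_force: [-0.8, 0.6, 0.1]
width: 0.0604
gripper_force: 0.0
```

Request:
{"name": "servo_tool", "arguments": {
  "deltas": [
    [[0, 0, 0], [0, 0, 0]],
    [[0, 0, 0], [0, 0, 0]],
    [[0, 0, 0], [0, 0, 0]],
    [[0, 0, 0], [0, 0, 0]],
    [[0, 0, 0], [0, 0, 0]],
    [[0, 0, 0], [0, 0, 0]],
    [[0, 0, 0], [0, 0, 0]],
    [[0, 0, 0], [0, 0, 0]]
  ],
  "hand": 0.02
}}

```text
t: 3.35
tool_pos: [0.3683, -0.2798, 0.0215]
tcp_rot: [3.065, 0.68, 0.002]
ft_force: [-1.2, 0.2, 8.1]
width: 0.0274
gripper_force: 58.5
```

```bash
python3 -c "
from h import *
o=manip.get_obs();print(o['gripper_force'],o['ft_force'])
go(.5947,.0872,.03,-51)"
```

```text
58.512253761291504 [-1.18478122  0.21120205  8.14282426]
t 3.35 pos [ 0.3683 -0.2798  0.0215] jaw yaw -65.0 J6 0.32 J1 -0.82 w 0.0274
  shift [ 0.3604 -0.2368 -0.0087] turn [  0.1  -0.  -14. ] alt [  0.1  -0.  -14. ]
```

Request:
{"name": "servo_tool", "arguments": {
  "deltas": [
    [[0, 0, -0.01], [0, 0, 0]],
    [[0, 0, -0.03], [0, 0, 0]],
    [[0.01, -0.007, -0.06], [0, 0, 0]],
    [[0.03, -0.02, -0.08], [0, 0, -2]],
    [[0.06, -0.04, -0.08], [0, 0, -4]],
    [[0.09, -0.06, -0.08], [0, 0, -6]],
    [[0.12, -0.08, -0.08], [0, 0, -8]],
    [[0.15, -0.1, -0.08], [0, 0, -10]],
    [[0.18, -0.12, -0.08], [0, 0, -12]],
    [[0.21, -0.138, -0.08], [0, 0, -14]]
  ]
}}

```text
t: 4.35
tool_pos: [0.5004, -0.064, 0.1012]
tcp_rot: [2.96, 1.051, 0.001]
ft_force: [0.5, -0.9, -0.6]
width: 0.0273
gripper_force: 59.2
```

```bash
python3 -c "
from h import *
go(.5947,.0872,.1,-51)"
```

```text
t 4.35 pos [ 0.5004 -0.064   0.1012] jaw yaw -50.9 J6 0.61 J1 -0.28 w 0.0273
  shift [ 0.1685 -0.0578  0.0012] turn [ 0.  -0.   0.1] alt [ 0.  -0.   0.1]
```

Request:
{"name": "servo_tool", "arguments": {
  "deltas": [
    [[0.04, -0.014, 0], [0, 0, 0]],
    [[0.08, -0.028, 0], [0, 0, 0]],
    [[0.12, -0.042, 0], [0, 0, 0]],
    [[0.15, -0.052, 0], [0, 0, 0]],
    [[0.168, -0.058, 0], [0, 0, 0]],
    [[0.168, -0.058, 0], [0, 0, 0]],
    [[0.168, -0.058, 0], [0, 0, 0]]
  ]
}}

```text
t: 5.05
tool_pos: [0.5934, 0.0853, 0.1005]
tcp_rot: [2.961, 1.05, -0.001]
ft_force: [-0.4, -0.5, -1.0]
width: 0.0273
gripper_force: 59.2
```

```bash
python3 -c "
from h import *
c=cam('wrist');save(c,'w2.png')
import pickle;pickle.dump(c,open('w2.pkl','wb'))
go(.5947,.0872,.028,-51)"
```

```text
t 5.1 pos [0.5933 0.0847 0.1005] jaw yaw -51.0 J6 0.9 J1 0.01 w 0.0274
  shift [ 0.0027 -0.0011  0.0725] turn [-0.  0. -0.] alt [-0.  0. -0.]
```

View pics/w2.png

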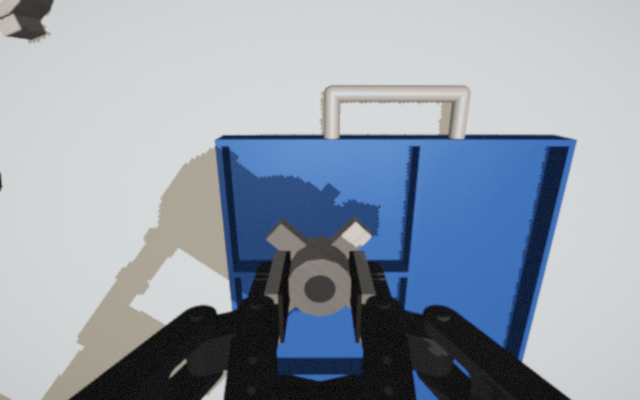

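The knife is held level, hub up, between the pads. The tray rim corners at the handle end show at about (217,137) and (575,140).

```bash
python3 -c "
from h import *
import pickle;c=pickle.load(open('w2.pkl','rb'))
print(p2w(c,[[217,137],[575,140]],.022))
C=np.array([.5515,-.0086]);a=np.radians(39.1);y=np.array([np.cos(a),np.sin(a)]);x=np.array([y[1],-y[0]])
print(C-.113*x+.143*y,C+.113*x+.143*y)
"
```

```text
[[ 0.59439762  0.16666376  0.022     ]
 [ 0.73356571 -0.00726249  0.022     ]]
[0.59120827 0.16927988] [ 0.733741  -0.0061066]
```

Request:
{"name": "servo_tool", "arguments": {
  "deltas": [
    [[0.003, -0.001, 0.02], [0, 0, 0]],
    [[0.003, -0.001, 0.04], [0, 0, 0]],
    [[0.003, -0.001, 0.06], [0, 0, 0]],
    [[0.003, -0.001, 0.065], [0, 0, 0]],
    [[0.003, -0.001, 0.069], [0, 0, 0]],
    [[0.003, -0.001, 0.072], [0, 0, 0]],
    [[0.003, -0.001, 0.074], [0, 0, 0]],
    [[0.003, -0.001, 0.074], [0, 0, 0]],
    [[0.003, -0.001, 0.074], [0, 0, 0]]
  ]
}}

```text
t: 6.0
tool_pos: [0.5959, 0.088, 0.0268]
tcp_rot: [2.961, 1.049, 0.001]
ft_force: [-1.4, 0.7, -0.6]
width: 0.0275
gripper_force: 59.2
```

Request:
{"name": "servo_tool", "arguments": {
  "deltas": [
    [[0, 0, 0.001], [0, 0, 0]],
    [[0, 0, 0.001], [0, 0, 0]],
    [[0, 0, 0.001], [0, 0, 0]]
  ]
}}

```text
t: 6.3
tool_pos: [0.5959, 0.088, 0.0257]
tcp_rot: [2.961, 1.049, 0.001]
ft_force: [1.0, -0.3, 1.8]
width: 0.0272
gripper_force: 59.7
```

Request:
{"name": "servo_tool", "arguments": {
  "deltas": [
    [[0, 0, 0], [0, 0, 0]],
    [[0, 0, 0], [0, 0, 0]],
    [[0, 0, 0], [0, 0, 0]],
    [[0, 0, 0], [0, 0, 0]],
    [[0, 0, 0], [0, 0, 0]],
    [[0, 0, -0.02], [0, 0, 0]],
    [[0, 0, -0.06], [0, 0, 0]],
    [[0, 0, -0.1], [0, 0, 0]],
    [[0, 0, -0.14], [0, 0, 0]],
    [[0, 0, -0.14], [0, 0, 0]]
  ],
  "hand": 0.045
}}

```text
t: 7.3
tool_pos: [0.5987, 0.0881, 0.1716]
tcp_rot: [2.958, 1.048, 0.017]
ft_force: [0.5, 0.2, 0.4]
width: 0.045
gripper_force: 0.0
```

```bash
python3 -c "
from h import *
c=cam('wrist');save(c,'w3.png')
go(.60,.28,.2,-51)
go(.4523,-.399,.12,33)"
```

```text
t 7.35 pos [0.5972 0.088  0.1685] jaw yaw -51.0 J6 0.91 J1 0.02 w 0.045
  shift [ 0.1232 -0.1473 -0.0315] turn [ 0.2 -0.3  0. ] alt [ 0.2 -0.3  0. ]
t 7.35 pos [0.5972 0.088  0.1685] jaw yaw -51.0 J6 0.91 J1 0.02 w 0.045
  shift [-0.4194  0.2871  0.0475] turn [  0.4  -0.1 -84. ] alt [  0.4  -0.1 -84. ]
```

View pics/w3.png

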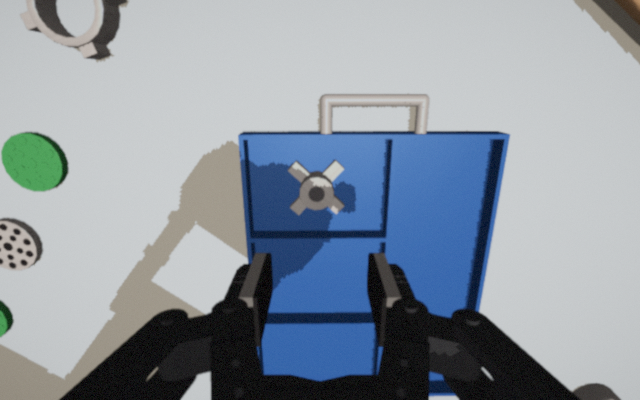

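The knife lies flat and hub up in the handle-end bay at (316,192). The hole plate with dark holes shows at (15,243), a green disc at (35,160) and the lugged ring at (75,10).

```bash
python3 -c "
from h import *
go(.57,.29,.2,-51)"
```

```text
t 7.35 pos [0.5972 0.088  0.1685] jaw yaw -51.0 J6 0.91 J1 0.02 w 0.045
  shift [ 0.1061 -0.174  -0.0317] turn [ 0.2 -0.3  0. ] alt [ 0.2 -0.3  0. ]
```

Request:
{"name": "servo_tool", "arguments": {
  "deltas": [
    [[0.021, -0.035, -0.03], [0, 0, 0]],
    [[0.042, -0.07, -0.03], [0, 0, 0]],
    [[0.063, -0.105, -0.03], [0, 0, 0]],
    [[0.085, -0.14, -0.03], [0, 0, 0]],
    [[0.106, -0.174, -0.03], [0, 0, 0]],
    [[0.106, -0.174, -0.03], [0, 0, 0]],
    [[0.106, -0.174, -0.03], [0, 0, 0]]
  ],
  "hand": 0.075
}}

```text
t: 8.05
tool_pos: [0.5676, 0.2904, 0.1935]
tcp_rot: [2.96, 1.052, -0.004]
ft_force: [-0.7, -0.2, 0.3]
width: 0.075
gripper_force: 0.0
```

```bash
python3 -c "
from h import *
c=cam('wrist');save(c,'w4.png',s=1.25)
import pickle;pickle.dump(c,open('w4.pkl','wb'))
for d in manip.spot_in('lugged_ring','wrist')[:3]:
        r=d['rect'];m=[(r[0]+r[2])/2,(r[1]+r[3])/2];print(round(d['p'],2),np.round(r),p2w(c,[m],.012)[0].round(4))
go(.57,.29,.2,-51)"
```

```text
0.55 [268.  90. 347. 177.] [0.5914 0.3229 0.012 ]
t 8.15 pos [0.5684 0.2888 0.1942] jaw yaw -51.0 J6 1.24 J1 0.35 w 0.075
  shift [ 0.002   0.0001 -0.0058] turn [-0.   0.1 -0. ] alt [-0.   0.1 -0. ]
```

View pics/w4.png

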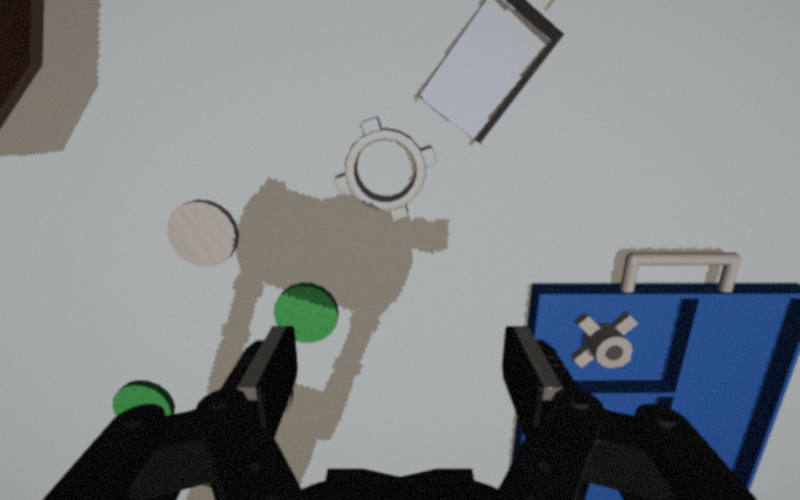

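The lugged ring has its top centre at (385,168) and lugs at (371,125), (430,156), (400,212) and (341,184). The plain disc is at (203,233), and the scoop's edge runs from (417,97) to (480,140). I'll take the jaw line from upper-left to lower-right, clear of the scoop.

```bash
python3 -c "
from h import *
import pickle;c=pickle.load(open('w4.pkl','rb'))
T=p2w(c,np.array([[371,125],[400,212],[430,156],[341,184],[385,168]])/1.25,.020)
print(T.round(4),T[:4].mean(0))
for i,j in((0,1),(2,3)):
  d=T[j]-T[i];print(np.degrees(np.arctan2(d[1],d[0])),np.hypot(*d[:2]))
T=p2w(c,np.array([[417,97],[480,140]])/1.25,.030);print(T)
go(.589,.322,.02,-75)"
```

```text
[[0.6091 0.3486 0.02  ]
 [0.5737 0.2939 0.02  ]
 [0.6188 0.3032 0.02  ]
 [0.5629 0.3402 0.02  ]
 [0.5921 0.3226 0.02  ]] [0.59114503 0.32145896 0.02      ]
-122.87320805656164 0.06519837180619895
146.48152263964758 0.06702837877858746
[[0.64297985 0.33591648 0.03      ]
 [0.6488499  0.28515743 0.03      ]]
t 8.15 pos [0.5684 0.2888 0.1942] jaw yaw -51.0 J6 1.24 J1 0.35 w 0.075
  shift [ 0.0373 -0.0128  0.1741] turn [ 0.   0.1 24. ] alt [ 0.   0.1 24. ]
```

Request:
{"name": "servo_tool", "arguments": {
  "deltas": [
    [[0.02, -0.006, 0.02], [0, 0, 8]],
    [[0.039, -0.011, 0.05], [0, 0, 16]],
    [[0.039, -0.011, 0.08], [0, 0, 24]],
    [[0.039, -0.011, 0.11], [0, 0, 27]],
    [[0.039, -0.011, 0.14], [0, 0, 27]],
    [[0.039, -0.011, 0.16], [0, 0, 27]],
    [[0.039, -0.011, 0.175], [0, 0, 27]],
    [[0.039, -0.011, 0.179], [0, 0, 27]],
    [[0.039, -0.011, 0.179], [0, 0, 27]],
    [[0.039, -0.011, 0.179], [0, 0, 27]]
  ]
}}

```text
t: 9.15
tool_pos: [0.5928, 0.323, 0.0176]
tcp_rot: [-3.124, -0.328, -0.003]
ft_force: [0.4, -0.7, 0.5]
width: 0.0747
gripper_force: 0.0
```

Request:
{"name": "servo_tool", "arguments": {
  "deltas": [
    [[0, 0, 0], [0, 0, 0]],
    [[0, 0, 0], [0, 0, 0]],
    [[0, 0, 0], [0, 0, 0]],
    [[0, 0, 0], [0, 0, 0]],
    [[0, 0, 0], [0, 0, 0]]
  ],
  "hand": 0.045
}}

```text
t: 9.65
tool_pos: [0.5928, 0.3233, 0.0184]
tcp_rot: [-3.124, -0.328, -0.005]
ft_force: [-0.4, -1.1, 6.4]
width: 0.0558
gripper_force: 63.1
```

```bash
python3 -c "
from h import *
o=manip.get_obs();print(o['gripper_force'],o['ft_force'])
go(.4489,-.0314,.1,-51)"
```

```text
63.07924769818783 [-0.41685382 -1.13327448  6.42522007]
t 9.65 pos [0.5928 0.3233 0.0184] jaw yaw -78.0 J6 1.75 J1 0.39 w 0.0558
  shift [-0.2143  0.317  -0.0823] turn [  0.   -0.2 -27. ] alt [  0.   -0.2 -27. ]
```

Request:
{"name": "servo_tool", "arguments": {
  "deltas": [
    [[0, 0, -0.01], [0, 0, 0]],
    [[0, 0, -0.03], [0, 0, 0]],
    [[0, 0, -0.06], [0, 0, 0]],
    [[-0.011, 0.016, -0.08], [0, 0, 0]],
    [[-0.027, 0.04, -0.08], [0, 0, -4]],
    [[-0.045, 0.067, -0.08], [0, 0, -8]],
    [[-0.063, 0.093, -0.08], [0, 0, -12]],
    [[-0.081, 0.12, -0.08], [0, 0, -16]],
    [[-0.1, 0.148, -0.08], [0, 0, -20]],
    [[-0.118, 0.175, -0.08], [0, 0, -24]]
  ]
}}

```text
t: 10.65
tool_pos: [0.5122, 0.1262, 0.0971]
tcp_rot: [2.986, 0.975, 0.001]
ft_force: [1.5, -0.3, -2.1]
width: 0.0559
gripper_force: 64.1
```

```bash
python3 -c "
from h import *
go(.4489,-.0314,.1,-51)"
```

```text
t 10.65 pos [0.5122 0.1262 0.0971] jaw yaw -53.8 J6 1.04 J1 0.1 w 0.0559
  shift [-0.1442  0.0898 -0.0029] turn [ 0.  -0.  -2.8] alt [ 0.  -0.  -2.8]
```

Request:
{"name": "servo_tool", "arguments": {
  "deltas": [
    [[-0.03, 0.02, 0], [0, 0, -3]],
    [[-0.06, 0.038, 0], [0, 0, -3]],
    [[-0.09, 0.056, 0], [0, 0, -3]],
    [[-0.115, 0.072, 0], [0, 0, -3]],
    [[-0.134, 0.084, 0], [0, 0, -3]],
    [[-0.144, 0.09, 0], [0, 0, -3]],
    [[-0.144, 0.09, 0], [0, 0, -3]],
    [[-0.144, 0.09, 0], [0, 0, -3]]
  ]
}}

```text
t: 11.45
tool_pos: [0.4497, -0.0298, 0.0966]
tcp_rot: [2.961, 1.048, 0.001]
ft_force: [0.1, 0.8, -0.7]
width: 0.0558
gripper_force: 64.1
```

```bash
python3 -c "
from h import *
c=cam('wrist');save(c,'w5.png')
go(.4489,-.0314,.0224,-51)"
```

```text
t 11.5 pos [ 0.4497 -0.0295  0.0965] jaw yaw -51.0 J6 0.65 J1 -0.24 w 0.0552
  shift [-0.0019  0.0009  0.0741] turn [ 0. -0.  0.] alt [ 0. -0.  0.]
```

View pics/w5.png

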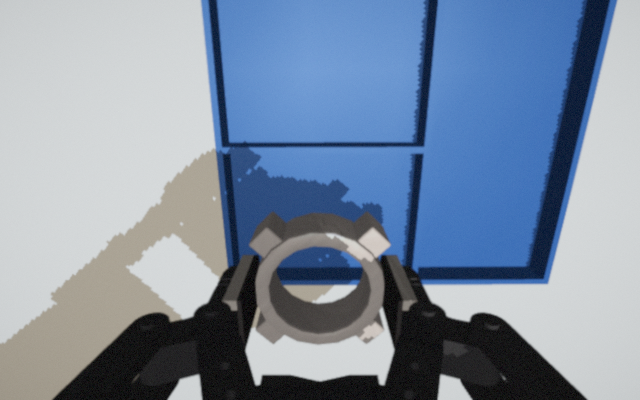

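The ring is held level between its lugs above the far-end bay. I'll check the visible walls (partition row 147, end wall row 280) against the tray model as I descend partway.

```bash
python3 -c "
from h import *
c=cam('wrist')
C=np.array([.5515,-.0086]);a=np.radians(39.1);y=np.array([np.cos(a),np.sin(a)]);x=np.array([y[1],-y[0]])
for p in p2w(c,[[222,150],[418,150],[548,282],[228,282]],.022): print(((p[:2]-C)@x).round(4),((p[:2]-C)@y).round(4))
"
```

```text
-0.107 -0.0473
0.0133 -0.0474
0.1147 -0.1416
-0.1116 -0.1409
```

Request:
{"name": "servo_tool", "arguments": {
  "deltas": [
    [[-0.002, 0.001, 0.015], [0, 0, 0]],
    [[-0.002, 0.001, 0.03], [0, 0, 0]],
    [[-0.002, 0.001, 0.04], [0, 0, 0]]
  ]
}}

```text
t: 11.85
tool_pos: [0.4483, -0.0313, 0.0555]
tcp_rot: [-2.96, -1.051, 0.001]
ft_force: [0.1, 0.3, -1.8]
width: 0.0558
gripper_force: 64.1
```

Request:
{"name": "servo_tool", "arguments": {
  "deltas": [
    [[0, 0, 0.015], [0, 0, 0]],
    [[0, 0, 0.023], [0, 0, 0]],
    [[0, 0, 0.027], [0, 0, 0]],
    [[0, 0, 0.03], [0, 0, 0]],
    [[0, 0, 0.032], [0, 0, 0]],
    [[0, 0, 0.032], [0, 0, 0]],
    [[0, 0, 0.032], [0, 0, 0]]
  ]
}}

```text
t: 12.55
tool_pos: [0.4486, -0.0323, 0.0246]
tcp_rot: [2.961, 1.048, 0.001]
ft_force: [-0.1, 0.1, -1.1]
width: 0.0557
gripper_force: 64.0
```

```bash
python3 -c "
from h import *
o=manip.get_obs();print(o['gripper_force'],o['ft_force'],o['tool_pos'])"
```

```text
64.04061131179333 [-0.14650496  0.06110917 -1.10684975] [ 0.4485535  -0.0323258   0.02458103]
```

Request:
{"name": "servo_tool", "arguments": {
  "deltas": [
    [[0, 0, 0.001], [0, 0, 0]],
    [[0, 0, 0.002], [0, 0, 0]],
    [[0, 0, 0.003], [0, 0, 0]],
    [[0, 0, 0.003], [0, 0, 0]]
  ]
}}

```text
t: 12.95
tool_pos: [0.4485, -0.0323, 0.0223]
tcp_rot: [2.961, 1.049, 0.001]
ft_force: [-2.4, 0.7, 12.9]
width: 0.0558
gripper_force: 65.4
```

Request:
{"name": "servo_tool", "arguments": {
  "deltas": [
    [[0, 0, 0], [0, 0, 0]],
    [[0, 0, 0], [0, 0, 0]],
    [[0, 0, 0], [0, 0, 0]],
    [[0, 0, -0.01], [0, 0, 0]],
    [[0, 0, -0.03], [0, 0, 0]],
    [[0, 0, -0.07], [0, 0, 0]],
    [[0, 0, -0.11], [0, 0, 0]],
    [[0, 0, -0.15], [0, 0, 0]],
    [[0, 0, -0.15], [0, 0, 0]],
    [[0, 0, -0.15], [0, 0, 0]]
  ],
  "hand": 0.07
}}

```text
t: 13.95
tool_pos: [0.4486, -0.0322, 0.1724]
tcp_rot: [2.96, 1.048, 0.003]
ft_force: [1.4, 0.0, -0.5]
width: 0.0701
gripper_force: 0.0
```

```bash
python3 -c "
from h import *
c=cam('wrist');save(c,'w6.png')
go(.36,.28,.15,-51)"
```

```text
t 14.0 pos [ 0.4479 -0.0321  0.1712] jaw yaw -51.0 J6 0.65 J1 -0.24 w 0.0701
  shift [ 0.1282 -0.2978  0.0212] turn [-0.  0.  0.] alt [-0.  0.  0.]
```

Request:
{"name": "servo_tool", "arguments": {
  "deltas": [
    [[0.019, -0.045, 0], [0, 0, 0]],
    [[0.038, -0.09, 0], [0, 0, 0]],
    [[0.057, -0.135, 0.01], [0, 0, 0]],
    [[0.076, -0.18, 0.02], [0, 0, 0]],
    [[0.095, -0.225, 0.02], [0, 0, 0]],
    [[0.114, -0.265, 0.02], [0, 0, 0]],
    [[0.128, -0.298, 0.02], [0, 0, 0]],
    [[0.128, -0.298, 0.02], [0, 0, 0]],
    [[0.128, -0.298, 0.02], [0, 0, 0]],
    [[0.128, -0.298, 0.02], [0, 0, 0]]
  ]
}}

```text
t: 15.0
tool_pos: [0.3599, 0.279, 0.1503]
tcp_rot: [2.961, 1.048, -0.004]
ft_force: [-0.4, 0.0, -0.4]
width: 0.0701
gripper_force: 0.0
```

```bash
python3 -c "
from h import *
c=cam('wrist');save(c,'w7.png')
for d in manip.spot_in('hole_plate','wrist')[:4]:
        r=d['rect'];m=[(r[0]+r[2])/2,(r[1]+r[3])/2];print(round(d['p'],2),np.round(r),p2w(c,[m],.006)[0].round(4))
go(.36,.28,.15,-51)
a=cv2.imread('pics/w6.png');b=cv2.imread('pics/w7.png');cv2.imwrite('pics/w67.png',cv2.resize(np.vstack([a,b]),None,fx=.75,fy=.75))"
```

```text
0.95 [285. 151. 348. 219.] [0.3598 0.281  0.006 ]
0.93 [152. 174. 219. 233.] [0.275  0.3589 0.006 ]
0.91 [232. 244. 293. 300.] [0.2619 0.2673 0.006 ]
0.79 [346.  47. 413. 114.] [0.4556 0.296  0.006 ]
t 15.1 pos [0.3604 0.2788 0.1508] jaw yaw -51.1 J6 1.38 J1 0.49 w 0.0698
  shift [ 0.0004 -0.0012  0.0008] turn [-0.   0.1 -0.1] alt [-0.   0.1 -0.1]
```

View pics/w67.png

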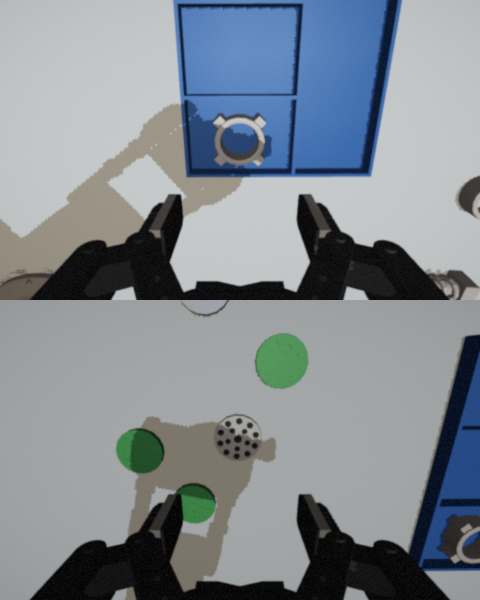

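The upper half shows the lugged ring flat in the far-end bay. In the lower half are the candidates: a steel disc with dark holes (full-frame (316,185)) and greens at (186,204), (263,272) and (380,80). The steel one with the sixteen holes is the hole plate; the greens are not meant, and the plain disc lies farther off without holes.

Request:
{"name": "servo_tool", "arguments": {
  "deltas": [
    [[0.001, -0.001, 0.03], [0, 0, 0]],
    [[0.001, -0.002, 0.06], [0, 0, 0]],
    [[0.001, -0.002, 0.09], [0, 0, 0]],
    [[0.001, -0.002, 0.115], [0, 0, 0]],
    [[0.001, -0.002, 0.13], [0, 0, 0]],
    [[0.001, -0.002, 0.138], [0, 0, 0]],
    [[0.001, -0.002, 0.14], [0, 0, 0]],
    [[0.001, -0.002, 0.141], [0, 0, 0]],
    [[0.001, -0.002, 0.141], [0, 0, 0]],
    [[0.001, -0.002, 0.141], [0, 0, 0]]
  ],
  "hand": 0.068
}}

```text
t: 16.1
tool_pos: [0.3602, 0.2823, 0.0109]
tcp_rot: [-2.961, -1.049, -0.002]
ft_force: [-0.3, 0.5, -0.4]
width: 0.068
gripper_force: 0.0
```

Request:
{"name": "servo_tool", "arguments": {
  "deltas": [
    [[0, 0, 0], [0, 0, 0]],
    [[0, 0, 0], [0, 0, 0]],
    [[0, 0, 0], [0, 0, 0]],
    [[0, 0, 0], [0, 0, 0]],
    [[0, 0, 0], [0, 0, 0]]
  ],
  "hand": 0.045
}}

```text
t: 16.6
tool_pos: [0.3601, 0.2823, 0.0114]
tcp_rot: [-2.961, -1.049, -0.002]
ft_force: [-2.3, -1.4, 11.1]
width: 0.0511
gripper_force: 60.2
```

```bash
python3 -c "
from h import *
o=manip.get_obs();print(o['gripper_force'],o['ft_force'])
go(.5218,.0279,.1,-51)"
```

```text
60.20820736885071 [-2.34903752 -1.43613222 11.13593427]
t 16.6 pos [0.3601 0.2823 0.0114] jaw yaw -51.0 J6 1.39 J1 0.5 w 0.0511
  shift [-0.0343  0.2995 -0.0885] turn [ 0.  -0.1  0. ] alt [ 0.  -0.1  0. ]
```

Request:
{"name": "servo_tool", "arguments": {
  "deltas": [
    [[0, 0, -0.01], [0, 0, 0]],
    [[0, 0, -0.03], [0, 0, 0]],
    [[0, 0.01, -0.06], [0, 0, 0]],
    [[-0.003, 0.03, -0.085], [0, 0, 0]],
    [[-0.007, 0.06, -0.088], [0, 0, 0]],
    [[-0.01, 0.09, -0.088], [0, 0, 0]],
    [[-0.014, 0.12, -0.088], [0, 0, 0]],
    [[-0.017, 0.15, -0.088], [0, 0, 0]],
    [[-0.02, 0.18, -0.088], [0, 0, 0]],
    [[-0.024, 0.21, -0.088], [0, 0, 0]]
  ]
}}

```text
t: 17.6
tool_pos: [0.4738, 0.1027, 0.0989]
tcp_rot: [2.961, 1.049, 0.001]
ft_force: [-0.6, 1.1, -0.6]
width: 0.0505
gripper_force: 62.6
```

Request:
{"name": "servo_tool", "arguments": {
  "deltas": [
    [[-0.003, 0.03, 0], [0, 0, 0]],
    [[-0.006, 0.055, 0], [0, 0, 0]],
    [[-0.009, 0.075, 0], [0, 0, 0]],
    [[-0.01, 0.087, 0], [0, 0, 0]],
    [[-0.01, 0.09, 0.01], [0, 0, 0]],
    [[-0.01, 0.09, 0.02], [0, 0, 0]],
    [[-0.01, 0.09, 0.03], [0, 0, 0]],
    [[-0.01, 0.09, 0.03], [0, 0, 0]]
  ]
}}

```text
t: 18.4
tool_pos: [0.5204, 0.0285, 0.0663]
tcp_rot: [-2.959, -1.05, 0.006]
ft_force: [0.1, -0.1, -1.4]
width: 0.0505
gripper_force: 62.6
```

```bash
python3 -c "
from h import *
c=cam('wrist');save(c,'w8.png')
go(.5218,.0279,.0154,-51)"
```

```text
t 18.45 pos [0.521  0.0284 0.0672] jaw yaw -50.9 J6 0.8 J1 -0.09 w 0.0505
  shift [0.0004 0.0009 0.0518] turn [-0.1  0.1  0.1] alt [-0.1  0.1  0.1]
```

View pics/w8.png

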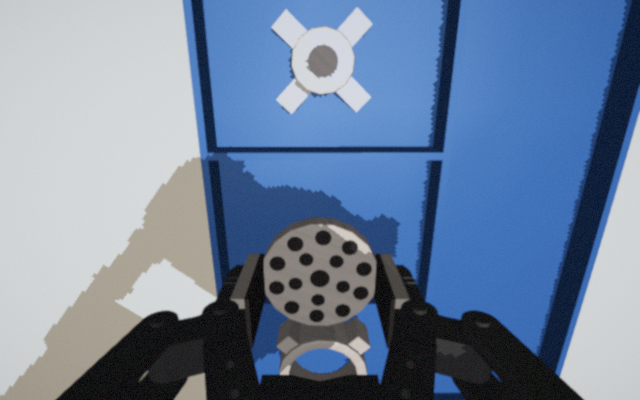

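The steel hole plate (320,270) is held flat above the middle bay, with the knife at (322,60) and the ring behind at (322,355). Lowering.

Request:
{"name": "servo_tool", "arguments": {
  "deltas": [
    [[0, 0.001, 0.02], [0, 0, 0]],
    [[0, 0.001, 0.035], [0, 0, 0]],
    [[0, 0.001, 0.044], [0, 0, 0]],
    [[0, 0.001, 0.048], [0, 0, 0]],
    [[0, 0.001, 0.05], [0, 0, 0]],
    [[0, 0.001, 0.051], [0, 0, 0]],
    [[0, 0.001, 0.052], [0, 0, 0]],
    [[0, 0.001, 0.052], [0, 0, 0]]
  ]
}}

```text
t: 19.25
tool_pos: [0.523, 0.0267, 0.0166]
tcp_rot: [2.961, 1.049, 0.001]
ft_force: [-0.6, 1.1, -0.4]
width: 0.0505
gripper_force: 62.6
```

```bash
python3 -c "
from h import *
o=manip.get_obs();print(o['gripper_force'],o['ft_force'],o['tool_pos'])"
```

```text
62.6219379901886 [-0.56912377  1.09785614 -0.39793028] [0.52297494 0.0267326  0.01660468]
```

Request:
{"name": "servo_tool", "arguments": {
  "deltas": [
    [[0, 0, 0.001], [0, 0, 0]],
    [[0, 0, 0.002], [0, 0, 0]],
    [[0, 0, 0.002], [0, 0, 0]]
  ]
}}

```text
t: 19.55
tool_pos: [0.5231, 0.0267, 0.0155]
tcp_rot: [2.961, 1.049, 0.001]
ft_force: [-3.1, 0.0, 9.7]
width: 0.0508
gripper_force: 63.8
```

Request:
{"name": "servo_tool", "arguments": {
  "deltas": [
    [[0, 0, 0], [0, 0, 0]],
    [[0, 0, 0], [0, 0, 0]],
    [[0, 0, 0], [0, 0, 0]],
    [[0, 0, -0.01], [0, 0, 0]],
    [[0, 0, -0.03], [0, 0, 0]],
    [[0, 0, -0.07], [0, 0, 0]],
    [[0, 0, -0.11], [0, 0, 0]],
    [[0, 0, -0.15], [0, 0, 0]],
    [[0, 0, -0.15], [0, 0, 0]],
    [[0, 0, -0.15], [0, 0, 0]]
  ],
  "hand": 0.066
}}

```text
t: 20.55
tool_pos: [0.523, 0.0268, 0.1655]
tcp_rot: [2.96, 1.048, 0.003]
ft_force: [-0.6, -1.1, -0.1]
width: 0.0662
gripper_force: 0.0
```

```bash
python3 -c "
from h import *
go(.4523,-.399,.14,33)"
```

```text
t 20.55 pos [0.523  0.0268 0.1655] jaw yaw -51.0 J6 0.79 J1 -0.1 w 0.0662
  shift [-0.323   0.2863  0.0254] turn [  0.2  -0.  -84. ] alt [  0.2  -0.  -84. ]
```

Request:
{"name": "servo_tool", "arguments": {
  "deltas": [
    [[-0.032, 0.029, 0], [0, 0, -8]],
    [[-0.065, 0.057, 0], [0, 0, -16]],
    [[-0.097, 0.086, 0], [0, 0, -24]],
    [[-0.13, 0.115, 0], [0, 0, -32]],
    [[-0.162, 0.143, 0], [0, 0, -40]],
    [[-0.195, 0.172, 0], [0, 0, -48]],
    [[-0.227, 0.2, 0.01], [0, 0, -56]],
    [[-0.26, 0.229, 0.02], [0, 0, -64]],
    [[-0.29, 0.257, 0.025], [0, 0, -72]],
    [[-0.323, 0.286, 0.025], [0, 0, -80]]
  ]
}}

```text
t: 21.55
tool_pos: [0.4502, -0.3991, 0.1364]
tcp_rot: [-1.584, -2.707, -0.003]
ft_force: [0.2, 0.0, 0.1]
width: 0.0663
gripper_force: 0.0
```

Request:
{"name": "servo_tool", "arguments": {
  "deltas": [
    [[0, 0, 0], [0, 0, -4]],
    [[0, 0, 0], [0, 0, -4]],
    [[0, 0, 0], [0, 0, -4]],
    [[0, 0, 0], [0, 0, -4]]
  ]
}}

```text
t: 21.95
tool_pos: [0.4518, -0.3975, 0.1387]
tcp_rot: [-1.499, -2.76, -0.001]
ft_force: [0.6, -0.1, 0.4]
width: 0.0659
gripper_force: 0.0
```

```bash
python3 -c "
from h import *
c=cam('wrist');save(c,'w9.png')
import pickle;pickle.dump(c,open('w9.pkl','wb'))
go(.4523,-.399,.012,33)"
```

```text
t 22.0 pos [ 0.4519 -0.3977  0.139 ] jaw yaw 33.0 J6 -1.42 J1 -0.85 w 0.0657
  shift [-0.0014 -0.0004  0.127 ] turn [-0. -0.  0.] alt [-0. -0.  0.]
```

View pics/w9.png

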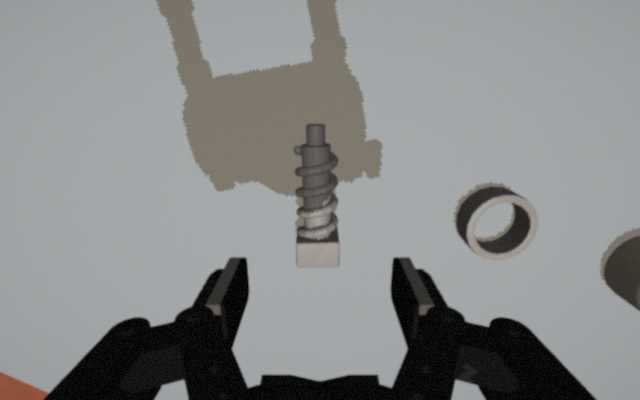

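The worm is aligned with the tool: nose at (316,124), block at (318,250), centred between the fingers. The smooth ring is well clear at (497,222).

Request:
{"name": "servo_tool", "arguments": {
  "deltas": [
    [[-0.001, 0, 0.03], [0, 0, 0]],
    [[-0.001, 0, 0.06], [0, 0, 0]],
    [[-0.001, 0, 0.085], [0, 0, 0]],
    [[-0.001, 0, 0.105], [0, 0, 0]],
    [[-0.001, 0, 0.12], [0, 0, 0]],
    [[-0.001, 0, 0.127], [0, 0, 0]],
    [[-0.001, 0, 0.127], [0, 0, 0]],
    [[-0.001, 0, 0.127], [0, 0, 0]]
  ]
}}

```text
t: 22.8
tool_pos: [0.4528, -0.3999, 0.0132]
tcp_rot: [1.498, 2.76, -0.001]
ft_force: [-0.0, -0.2, -0.2]
width: 0.0658
gripper_force: 0.0
```

Request:
{"name": "servo_tool", "arguments": {
  "deltas": [
    [[0, 0, 0], [0, 0, 0]],
    [[0, 0, 0], [0, 0, 0]],
    [[0, 0, 0], [0, 0, 0]],
    [[0, 0, 0], [0, 0, 0]],
    [[0, 0, 0], [0, 0, 0]],
    [[0, 0, 0], [0, 0, 0]]
  ],
  "hand": 0.022
}}

```text
t: 23.4
tool_pos: [0.4525, -0.4001, 0.0135]
tcp_rot: [1.499, 2.759, -0.001]
ft_force: [-1.5, -0.6, 5.5]
width: 0.0325
gripper_force: 59.4
```

```bash
python3 -c "
from h import *
o=manip.get_obs();print(o['gripper_force'],o['ft_force'])
go(.5919,-.0583,.12,-51)"
```

```text
59.39446449279785 [-1.53851715 -0.5749457   5.50911102]
t 23.4 pos [ 0.4525 -0.4001  0.0135] jaw yaw 33.0 J6 -1.43 J1 -0.85 w 0.0325
  shift [ 0.2107  0.303  -0.1069] turn [ 0.1  0.1 84. ] alt [ 0.1  0.1 84. ]
```

Request:
{"name": "servo_tool", "arguments": {
  "deltas": [
    [[0, 0, -0.01], [0, 0, 0]],
    [[0, 0, -0.03], [0, 0, 0]],
    [[0, 0, -0.06], [0, 0, 0]],
    [[0.005, 0.007, -0.09], [0, 0, 2]],
    [[0.02, 0.028, -0.107], [0, 0, 8]],
    [[0.036, 0.052, -0.107], [0, 0, 14]],
    [[0.053, 0.076, -0.107], [0, 0, 20]],
    [[0.07, 0.1, -0.107], [0, 0, 27]],
    [[0.086, 0.124, -0.107], [0, 0, 34]],
    [[0.103, 0.148, -0.107], [0, 0, 41]]
  ]
}}

```text
t: 24.4
tool_pos: [0.5203, -0.2313, 0.1193]
tcp_rot: [-2.376, -2.054, 0.0]
ft_force: [0.2, 0.6, -4.9]
width: 0.0323
gripper_force: 60.5
```

```bash
python3 -c "
from h import *
go(.5919,-.0583,.12,-51)"
```

```text
t 24.4 pos [ 0.5203 -0.2313  0.1193] jaw yaw -8.3 J6 -0.41 J1 -0.55 w 0.0323
  shift [ 0.1815  0.0459 -0.0007] turn [-0.1 -0.  42.7] alt [-0.1 -0.  42.7]
```

Request:
{"name": "servo_tool", "arguments": {
  "deltas": [
    [[0.028, 0.007, 0], [0, 0, 7]],
    [[0.056, 0.014, 0], [0, 0, 14]],
    [[0.084, 0.021, 0], [0, 0, 21]],
    [[0.112, 0.028, 0], [0, 0, 28]],
    [[0.138, 0.035, 0], [0, 0, 35]],
    [[0.16, 0.04, 0], [0, 0, 40]],
    [[0.175, 0.044, 0], [0, 0, 42.7]],
    [[0.181, 0.046, 0], [0, 0, 42.7]],
    [[0.181, 0.046, 0], [0, 0, 42.7]],
    [[0.181, 0.046, 0], [0, 0, 42.7]]
  ]
}}

```text
t: 25.4
tool_pos: [0.5907, -0.0603, 0.1192]
tcp_rot: [2.958, 1.058, -0.001]
ft_force: [0.2, 0.1, -4.3]
width: 0.0321
gripper_force: 60.4
```

```bash
python3 -c "
from h import *
c=cam('wrist');save(c,'w10.png')
go(.5919,-.0583,.0175,-51)"
```

```text
t 25.45 pos [ 0.5907 -0.0606  0.1192] jaw yaw -50.7 J6 0.65 J1 -0.23 w 0.0319
  shift [ 0.0025 -0.001   0.1017] turn [-0.   0.   0.3] alt [-0.   0.   0.3]
```

View pics/w10.png

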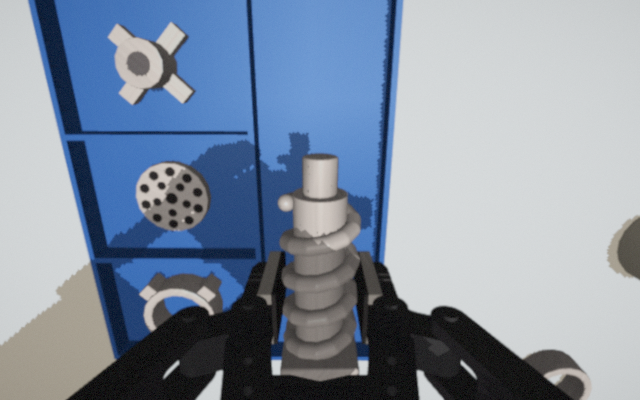

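The worm (nose at (320,165)) is held along the long bay, with knife, plate and ring in their bays at (140,62), (172,195) and (180,305). Lowering.

Request:
{"name": "servo_tool", "arguments": {
  "deltas": [
    [[0.002, -0.001, 0.025], [0, 0, 0]],
    [[0.002, -0.001, 0.05], [0, 0, 0]],
    [[0.002, -0.001, 0.07], [0, 0, 0]],
    [[0.002, -0.001, 0.085], [0, 0, 0]],
    [[0.002, -0.001, 0.094], [0, 0, 0]],
    [[0.002, -0.001, 0.097], [0, 0, 0]],
    [[0.002, -0.001, 0.099], [0, 0, 0]],
    [[0.002, -0.001, 0.101], [0, 0, 0]],
    [[0.002, -0.001, 0.101], [0, 0, 0]],
    [[0.002, -0.001, 0.101], [0, 0, 0]]
  ]
}}

```text
t: 26.45
tool_pos: [0.5923, -0.0578, 0.0188]
tcp_rot: [2.958, 1.056, 0.001]
ft_force: [-0.2, 0.2, -4.5]
width: 0.0319
gripper_force: 60.5
```

Request:
{"name": "servo_tool", "arguments": {
  "deltas": [
    [[0, 0, 0.001], [0, 0, 0]],
    [[0, 0, 0.001], [0, 0, 0]],
    [[0, 0, 0.001], [0, 0, 0]]
  ]
}}

```text
t: 26.75
tool_pos: [0.5923, -0.0578, 0.0176]
tcp_rot: [2.958, 1.056, 0.001]
ft_force: [0.4, 1.0, -2.7]
width: 0.0322
gripper_force: 60.7
```

Request:
{"name": "servo_tool", "arguments": {
  "deltas": [
    [[0, 0, 0.001], [0, 0, 0]],
    [[0, 0, 0.001], [0, 0, 0]],
    [[0, 0, 0.001], [0, 0, 0]]
  ]
}}

```text
t: 27.05
tool_pos: [0.5923, -0.0578, 0.0175]
tcp_rot: [2.958, 1.056, 0.001]
ft_force: [-2.2, 1.9, 4.9]
width: 0.0322
gripper_force: 61.7
```

Request:
{"name": "servo_tool", "arguments": {
  "deltas": [
    [[0, 0, 0], [0, 0, 0]],
    [[0, 0, 0], [0, 0, 0]],
    [[0, 0, 0], [0, 0, 0]],
    [[0, 0, 0], [0, 0, 0]],
    [[0, 0, -0.01], [0, 0, 0]],
    [[0, 0, -0.03], [0, 0, 0]],
    [[0, 0, -0.07], [0, 0, 0]],
    [[-0.03, 0, -0.11], [0, 0, 0]],
    [[-0.07, 0, -0.15], [0, 0, 0]],
    [[-0.1, 0, -0.15], [0, 0, 0]]
  ],
  "hand": 0.048
}}

```text
t: 28.05
tool_pos: [0.516, -0.1223, 0.1715]
tcp_rot: [2.952, 1.056, 0.011]
ft_force: [0.9, -1.1, -0.4]
width: 0.0477
gripper_force: 0.0
```

Request:
{"name": "servo_tool", "arguments": {
  "deltas": [
    [[0, 0, 0], [0, 0, 0]],
    [[0, 0, 0], [0, 0, 0]],
    [[0, 0, 0], [0, 0, 0]]
  ]
}}

```text
t: 28.35
tool_pos: [0.515, -0.1207, 0.1663]
tcp_rot: [-2.958, -1.057, -0.0]
ft_force: [0.2, -0.3, 0.3]
width: 0.048
gripper_force: 0.0
```

```bash
python3 -c "
from h import *
c=cam('wrist');save(c,'w11.png',s=1.25)
import pickle;pickle.dump(c,open('w11.pkl','wb'))"
```

```text
(no output)
```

View pics/w11.png

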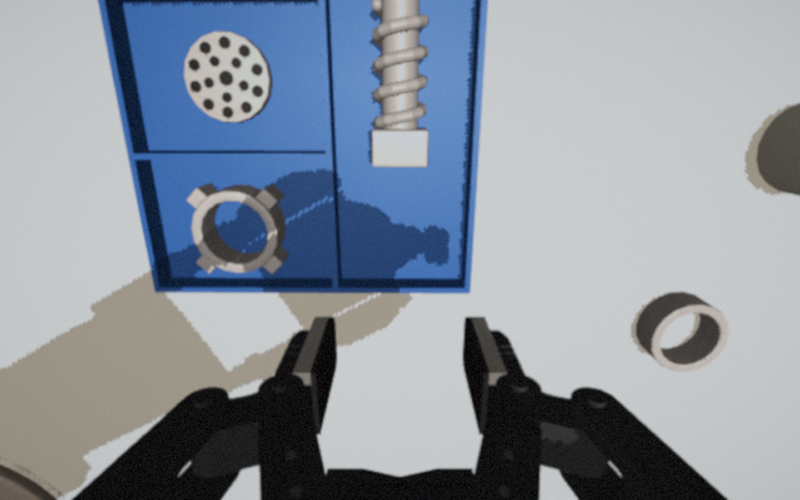

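The worm lies flat in the long bay (block at (400,148)), the plate at (227,77) and the ring at (238,228) are flat in their bays, and the smooth ring is undisturbed at (690,330). A quick numeric check, then hand-in.

```bash
python3 -c "
from h import *
import pickle;c=pickle.load(open('w11.pkl','rb'))
C=np.array([.5515,-.0086]);a=np.radians(39.1);y=np.array([np.cos(a),np.sin(a)]);x=np.array([y[1],-y[0]])
ok=True
for n,u,z,t in [('plate',(227,77),.013,(-.047,0)),('ring',(238,228),.028,(-.047,-.094)),('block',(400,148),.038,(.064,-.044))]:
    p=p2w(c,[np.array(u)/1.25],z)[0][:2]-C;q=np.array([p@x,p@y]);print(n,q.round(4));ok&=np.abs(q-t).max()<.013
if ok: print(manip.finish_job())"
```

```text
plate [-0.0437  0.0002]
ring [-0.0424 -0.094 ]
block [ 0.0649 -0.0407]
the job is handed in; nothing more can be done
None
```

The job is handed in: worm, knife (hub up), hole plate and lugged ring lie in their bays of the blue tray. Camera checks put the plate, ring and worm within 5 mm of their targets; I checked the knife by eye only. No verdict came back, and I did not re-measure the plain disc, smooth ring, jar and scoop, which the arm never went to move.

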